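# Level the stainless appliance shelf

### The arm

A 6-joint arm with a two-finger parallel gripper is mounted at the origin on the work surface. World frame = base frame: x ahead of the robot, y to its left, z up, the work surface at z = 0. Lengths are in mm, angles in rad, forces in N, time in s.
With the tool pointing down it reaches from about 350 to 975 mm from the base axis. Payload 7.1 kg.
Tool frame: the origin (TCP) lies at the very end of the fingers, on their centre line; the grasp point (between the pads) lies 19 mm behind it; z points along the fingers, y is the line along which they close (so a half turn about z gives the same grasp; the last joint's range is limited). The gripper opens to 88 mm and grips with 3 to 60 N. Pads are 20 mm wide; open, the fingers measure 115 mm over their backs; the gripper's body (75 mm by 178 mm) begins 61 mm behind the grasp point.
Start: joints at [-1.139, 0.423, 1.63, -0, 1.089, -0.019], TCP at [272.318, -562.537, 222.675] pointing down, gripper open.
Joint ranges: [-3, 3], [-0.9, 2.11], [0.09, 2.58], [-1.31, 4.45], [0.11, 2.69], [-2.54, 2.54]. Speed limits (rad/s): [2.39, 2.39, 3.01, 3.14, 3.14, 3.14].

### API

Orientations are given as [roll, pitch, yaw] about the fixed x, y, z axes, in that order (R = Rz(yaw) Ry(pitch) Rx(roll)).
In Python, from rig import * gives the robot as it stands. The module is installed in compiled form; this text tells all that it offers.
- The arm moves only by the tool move_arm, never from a script. Its argument "steps" is a list of rows, each a list of 3 entries, a list of its own where there are three numbers: the shift along the tool's x, y, z in cm, then the turn about the tool's z in rad, then the opening, from 0 (shut) to 1 (fully open). In form: [[[x, y, z], yaw, claw], ...]. A call has exactly 10 rows; each row is the pose to reach, as a shift and turn from the pose commanded when the call began, along the tool's axes at that moment; what a row does not reach only later rows make up. A row lasts 1/10 s, in which the tool goes at most 50 mm and 8.59 degrees, less where a joint would pass 70% of its speed; a pose out of reach is approached as far as the arm can. A call with a gripper value outside its range is refused whole. The fingers move at their own pace and stop on an object; "squeeze" is the grip in N (left out, the last holds). Time passes only in rows, so rows that repeat a pose let the fingers close, or fill a call up. It gives the time, the measured TCP pose, the force, the opening and the grip force at its end, in the units of the state.
- observe(): the state, without advancing time (a new reading comes with each control period).
- snapshot(name): name is "scene" or "top" or "wrist"; returns (picture, depth): 400x640x3 uint8, red, green, blue; 400x640 float32, mm along the optical axis (not along the pixel's ray), 0 where there is no reading.
- camera_params(name): a dict with "camera_matrix" (3x3 intrinsics, pixels), "distortion" ([k1, k2, p1, p2, k3] as OpenCV has them; the pictures are not rectified), "R" (3x3) and "t" (3): a world point X has camera coordinates R X + t. Camera axes: x right, y down, z forward; pixel columns grow to the right and rows downward; lengths in mm; the calibration is good to about 2 mm. A picture is of the moment at which its call begins: read the wrist's pose just before it. camera_params takes no time and is no camera call; for the wrist camera it gives the pose at the moment of the call.
- job_done(): hands the job in; it is judged then, once.
The state is a dict: "time": time; "joint_pos": joint angles; "qvel": joint speeds; "joint_efforts": joint torques, N m; "eef_pos": TCP position; "ee_rot": TCP orientation; "force": force on the tool from outside, world axes, zero at the start; "torque": the same for the moment, N m; "opening": opening from 0.0 (shut) to 1.0 (fully open); "grip_force": force on a finger pad.
Only numpy, scipy, OpenCV 4.12 (cv2) and the standard library are available. Lean on these libraries where they do the work, as an engineer would, in place of code of your own. Each camera call takes 0.05 s, during which the arm holds its last target. There are 200 camera calls.

### The job

Stand the spirit level on the middle of the low steel shelf, lengthways along it, and let go of it. Turn the black wing knob of the levelling foot until, with the level pressed down firmly so that the springy shelf bears fully on its foot, the bubble rests between the two lines of the vial. Finish while holding: keep pressing the level down on the shelf, with the bubble centred, and do not let up.

Things in the scene. Friction and masses are not known exactly. Their poses are not given: they have to be found in the camera images.
- level_center (a point): Centre of the spirit level, a straight aluminium bar 200 mm long (its own x), 26 mm wide (y), 42 mm high (z, up), 0.28 kg, black end caps. This point is 21 mm above its flat underside, on which it starts standing on the work surface. A dark thumb pad (36 x 22 mm) lies in the middle of its flat, hard top, straight above this point: press there, with shut fingers.
- vial_mid (a point): Middle of the vial in the level's top face, 56 mm from the level's centre towards its own -x end. Green window 60 mm long with a pale bubble 12 mm long between two black lines 18 mm apart.
- bubble_mid (a point): Centre of the bubble (12 mm long, 10 mm wide) in the vial. Compare it with vial_mid along the level's own x: equal = exactly between the two lines; it runs to the higher end, 0.8 mm for each 0.001 rad of the level's slope, stops 22 mm from the middle, and takes about 1.5 s to settle.
- shelf_mid (a point): Middle of the top face of the shelf, a flat steel plate 310 mm long (its own y), 130 mm wide (x), top about 80 mm above the work surface, z up. It rocks along its length on two fixed feet under its middle and is set by the levelling foot beyond its +y end; pressing over the middle does not rock it, far from it bends it a little. When pressed at the start, its +y end is too low.
- shelf (a joint): Springy rise of the plate's +y end off its seat at the foot (rad): about 0.010 unpressed (also with the level standing on it), 0 when fully down. About 5 N on the level's middle over the shelf's middle brings it down; 8 to 15 N is a good firm press. Only then does the bubble read true: unpressed it reads some 8 mm too far towards +y. Single readings of this angle are coarse.
- foot (a joint): Turn of the levelling foot (rad): grows clockwise seen from above and raises the shelf's +y end by 0.012 rad of slope per rad. Range -1.2 to 3.6; stays where it is left; stiff (about 0.12 N m). Starts between -0.35 and 0.35 and needs about 0.5 to 1.9 rad of clockwise turn.
- foot_grip (a point): Where to grip the black wing knob of the levelling foot: on its vertical axis, 190 mm from the shelf's middle beyond its +y end, 122 mm above the work surface. The wing is a bar 52 mm long (its own x), 14 mm thick (y), 34 mm high; this point is 22 mm above the round disc (44 mm across) under the wing and 12 mm below the wing's top, and turns with the knob.
Mind the look-alikes: they are no part of the job. Of the things that look like the part that bears level_center, the middle-sized one is meant.

How it is judged:
By the outcome, as a careful person would: the job done as asked, in the order asked, and still so for the second after the job is handed in, while the arm keeps its last pose, push and grip.
It also fails if it takes over 64 s, if anything falls off the work surface, if the arm or the gripper's body presses on something with over 40 N, if the wrist force passes 120 N, or if a joint passes its speed limit or range.

## Working session

There is one attempt and no reset: what is moved stays moved. The work goes in short steps, Python scripts to look and compute and a tool call to move; the robot and the scene stay as the last step left them, time stands still between calls to the robot, and variables do not carry over. Pictures are saved under pics/ and viewed, at most 10 in all, crops included, and the job is handed in when it is done.

Besides the shell and the picture viewer there is one more tool, called as name(argument=value, ...), one argument or row to a line, values as JSON. move_arm: Moves the arm, as the interface text tells. Its arguments: {"type":"object","properties":{"steps":{"type":"array"},"squeeze":{"type":"number"}},"required":["steps"]}

```bash
mkdir -p pics
cat > h.py <<'E'
from rig import *
import numpy as np, cv2
def grab(n):
    p=camera_params(n); im,d=snapshot(n); np.savez(f'pics/{n}.npz',im=im,d=d,**{k:np.array(v) for k,v in p.items()}); return im,d,p
def ray(p,uv,z):
    uv=np.array(uv,float).reshape(-1,1,2)
    q=cv2.undistortPoints(uv,np.array(p["camera_matrix"],float),np.array(p["distortion"],float)).reshape(-1,2)
    R=np.array(p["R"]);t=np.array(p["t"]).ravel();C=-R.T@t
    D=np.c_[q,np.ones(len(q))]@R
    return C+D*((z-C[2])/D[:,2])[:,None]
def cloud(p,d):
    v,u=np.mgrid[:400,:640]
    uv=np.stack([u,v],-1).reshape(-1,1,2).astype(float)
    q=cv2.undistortPoints(uv,np.array(p["camera_matrix"],float),np.array(p["distortion"],float)).reshape(-1,2)
    X=np.c_[q,np.ones(len(q))]*d.reshape(-1,1)
    return ((X-np.array(p["t"]).ravel())@np.array(p["R"])).reshape(400,640,3)
E
python3 - <<'E'
from h import *
for n in("top","scene"):
    im,d,p=grab(n); cv2.imwrite(f'pics/{n}0.png',im[:,:,::-1]); R=np.array(p["R"]);print(n,-R.T@np.array(p["t"]).ravel(),R.round(2).tolist())
print(observe())
E
```

```text
top [ 152.17012939  -21.32390703 1487.46613404] [[-0.03, -1.0, -0.01], [-0.98, 0.03, -0.18], [0.18, 0.0, -0.98]]
scene [ 765.46368917 -671.67599875 1333.39775374] [[0.89, 0.46, -0.01], [0.39, -0.76, -0.52], [-0.25, 0.46, -0.85]]
{'time': 0.1, 'joint_pos': array([-1.13900453e+00,  4.23790392e-01,  1.63061522e+00,  1.83057000e-05,
        1.08859910e+00, -1.89987116e-02]), 'qvel': array([ 0.00036117, -0.00028364, -0.00228356,  0.00074355,  0.00139469,
        0.00016027]), 'joint_efforts': array([ 2.06064451e-04, -5.45611989e+01, -2.74320477e+01,  6.44551311e-02,
        1.88499084e-02, -3.72277100e-05]), 'eef_pos': array([ 272.11337477, -562.08777396,  221.9625717 ]), 'ee_rot': array([-3.14018116e+00, -4.30291755e-05,  4.50781974e-01]), 'force': array([ 0.68729349,  0.67318748, -0.19120961]), 'torque': array([-0.02401763, -0.00461658,  0.0694648 ]), 'grip_force': 0.0, 'opening': 1.0022605943891492}
```

View pics/top0.png

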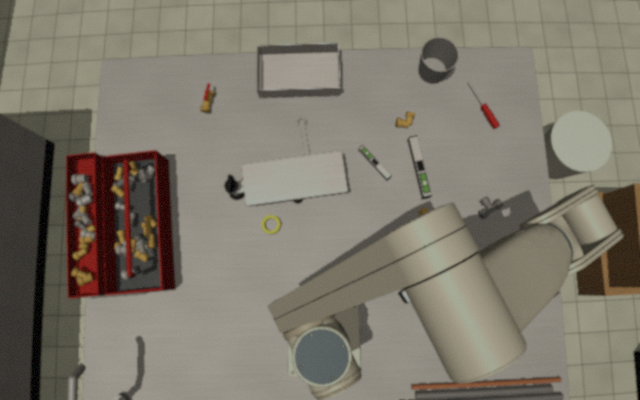

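View pics/scene0.png

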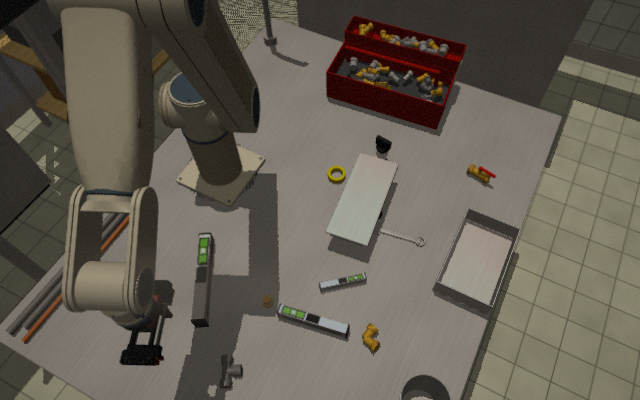

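The top view shows levels at (375,162) and (420,166). The scene view shows levels at (343,282), (313,320) and (203,280), the shelf at (363,200) and the knob at (383,145). Next I measure their sizes.

Run:
```python
from h import *
for n in("top","scene"):
    p=np.load(f'pics/{n}.npz'); X=cloud(p,p["d"]); z=X[...,2]; ok=p["d"]>0
    for lo,hi in((8,70),(70,90),(95,150)):
        m=((z>lo)&(z<hi)&ok&(X[...,0]>150)&(X[...,0]<850)&(abs(X[...,1])<520)).astype(np.uint8)
        c,l,s,ce=cv2.connectedComponentsWithStats(m)
        for i in range(1,c):
            if s[i,4]<40: continue
            P=X[l==i]; zt=np.percentile(P[:,2],95); T=P[P[:,2]>zt-8]
            (cx,cy),(w,h),a=cv2.minAreaRect(T[:,:2].astype(np.float32))
            print(n,lo,'px',ce[i].round(),s[i,4],'xy',round(cx),round(cy),'wh',round(w),round(h),round(a),'z',round(zt))
ims=[np.load('pics/scene.npz')["im"][225:345,180:360],np.load('pics/top.npz')["im"][130:210,340:440]]
a=cv2.resize(ims[0],None,fx=4,fy=4,interpolation=2);b=cv2.resize(ims[1],None,fx=5,fy=5,interpolation=2)
cv2.imwrite('pics/c0.png',a[:,:,::-1])
```

```text
top 8 px [430.  77.] 186 xy 825 -381 wh 96 27 77 z 67
top 8 px [297.  91.] 717 xy 803 60 wh 268 67 85 z 66
top 8 px [207. 100.] 229 xy 789 359 wh 12 60 78 z 51
top 8 px [405. 120.] 207 xy 687 -287 wh 60 46 87 z 32
top 8 px [419. 167.] 678 xy 522 -320 wh 203 29 10 z 47
top 8 px [374. 163.] 301 xy 542 -179 wh 136 19 40 z 34
top 8 px [168. 223.] 888 xy 365 474 wh 414 5 5 z 67
top 8 px [154. 243.] 685 xy 342 505 wh 352 34 1 z 65
top 8 px [238. 192.] 145 xy 464 255 wh 36 45 7 z 69
top 8 px [423. 210.] 55 xy 383 -325 wh 15 24 32 z 39
top 8 px [482. 213.] 60 xy 369 -513 wh 29 17 27 z 32
top 8 px [270. 224.] 173 xy 357 155 wh 57 56 89 z 23
top 70 px [432.  72.] 70 xy 821 -374 wh 91 24 70 z 89
top 70 px [294. 178.] 4275 xy 484 76 wh 131 311 7 z 86
top 70 px [163. 229.] 275 xy 343 472 wh 369 5 5 z 89
top 70 px [151. 223.] 106 xy 354 507 wh 62 23 2 z 89
top 70 px [150. 253.] 60 xy 266 508 wh 21 36 88 z 89
top 95 px [437.  68.] 149 xy 827 -389 wh 113 46 90 z 125
top 95 px [158. 221.] 647 xy 365 489 wh 422 62 0 z 123
top 95 px [231. 184.] 183 xy 463 262 wh 15 50 81 z 137
scene 8 px [383. 105.] 14
[... 390 characters left out ...]
 -376 wh 36 223 31 z 61
scene 8 px [342. 281.] 420 xy 542 -179 wh 136 22 41 z 34
scene 8 px [267. 301.] 103 xy 379 -328 wh 20 21 33 z 37
scene 8 px [313. 320.] 934 xy 522 -320 wh 200 28 10 z 46
scene 8 px [371. 337.] 283 xy 686 -285 wh 55 45 86 z 33
scene 8 px [227. 358.] 77 xy 368 -511 wh 17 22 87 z 33
scene 8 px [413. 388.] 142 xy 824 -365 wh 68 14 55 z 66
scene 70 px [384.  97.] 475 xy 363 475 wh 420 14 4 z 89
scene 70 px [362. 199.] 3721 xy 484 76 wh 130 314 7 z 87
scene 70 px [416. 382.] 47 xy 827 -355 wh 54 8 44 z 88
scene 95 px [381.  90.] 837 xy 363 485 wh 420 65 0 z 123
scene 95 px [383. 144.] 206 xy 463 264 wh 18 53 84 z 137
scene 95 px [414. 380.] 136 xy 819 -370 wh 91 23 64 z 122
```

View pics/c0.png

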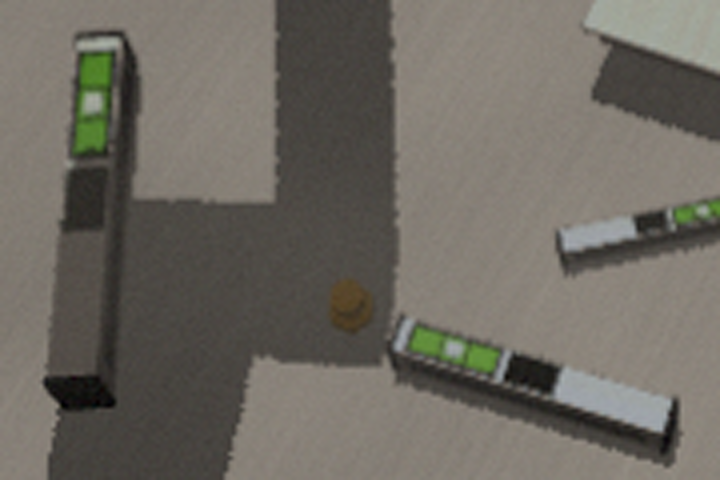

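The middle-sized (200 mm) level is at about (522,-320) with its vial at the near end. The shelf middle is at about (484,76), and the knob is at about (463,263). Next I get the exact angles and the move deltas.

```bash
cat >> h.py <<'E'
def delta(c,t):
    "c,t=[x,y,z,yaw] commanded, target -> tool shift cm, turn"
    c=np.array(c);t=np.array(t);d=(t-c)[:3];s,k=np.sin(c[3]),np.cos(c[3])
    return np.round([ (k*d[0]+s*d[1])/10,(s*d[0]-k*d[1])/10,-d[2]/10,-(t[3]-c[3])],3)
E
python3 - <<'E'
from h import *
for n in("top","scene"):
    p=np.load(f'pics/{n}.npz'); X=cloud(p,p["d"])
    for nm,c,r,lo,hi in(("level",(522,-320),130,36,55),("shelf",(484,76),180,74,95),("knob",(462,263),40,115,150)):
        m=(np.hypot(X[...,0]-c[0],X[...,1]-c[1])<r)&(X[...,2]>lo)&(X[...,2]<hi)&(p["d"]>0)
        if nm=="level": m&=abs(X[...,1]+320-.17*(X[...,0]-522))<40
        if nm=="shelf": m&=X[...,1]<240
        P=X[m]; r=cv2.minAreaRect(P[:,:2].astype(np.float32)); w,v=np.linalg.eigh(np.cov(P[:,:2].T)); 
        print(n,nm,np.round(r[0],1),np.round(r[1],1),'mean',P.mean(0).round(1),'long axis deg',np.degrees(np.arctan2(v[1,1],v[0,1])).round(1))
print(delta([272.3,-562.5,222.7,.451],[522,-320,150,.175]))
E
```

```text
top level [ 522.3 -319.9] [202.6  29.4] mean [ 520.6 -319.7   42.1] long axis deg -170.0
top shelf [484.3  76.1] [132.  311.6] mean [483.3  75.7  81.3] long axis deg 96.4
top knob [462.1 261.8] [14.9 51.4] mean [461.5 260.7 131.4] long axis deg 170.6
scene level [ 522.4 -319.9] [199.8  28.6] mean [ 523.4 -321.    42.3] long axis deg -169.8
scene shelf [483.6  76.2] [130.8 315. ] mean [485.9  67.   82.9] long axis deg 96.6
scene knob [462.5 262.2] [19.4 52.6] mean [463.9 260.8 129.3] long axis deg 172.7
[ 33.043 -10.942   7.27    0.276]
```

move_arm(
  steps=[
    [[6, -2, 1.5], 0.05, 1],
    [[12, -4, 3], 0.1, 1],
    [[18, -6, 4.5], 0.15, 1],
    [[24, -8, 6], 0.2, 1],
    [[30, -10, 7], 0.25, 1],
    [[33.04, -10.94, 7.27], 0.276, 1],
    [[33.04, -10.94, 7.27], 0.276, 1],
    [[33.04, -10.94, 7.27], 0.276, 1],
    [[33.04, -10.94, 7.27], 0.276, 1],
    [[33.04, -10.94, 7.27], 0.276, 1],
  ],
)

```text
time: 1.1
eef_pos: [521.3, -320.7, 149.9]
ee_rot: [-3.142, 0.001, 0.175]
force: [-0.2, -0.3, 0.7]
opening: 0.997
grip_force: 0.0
```

Run:
```python
from h import *
o=observe();print(o['time'],o['eef_pos'],o['ee_rot'],o['force'])
im,d,p=grab("wrist");cv2.imwrite('pics/w1.png',im[:,:,::-1])
```

```text
1.1 [ 521.29122257 -320.71857054  149.88390133] [-3.14153323e+00  6.45357567e-04  1.74660817e-01] [-0.21596034 -0.27644458  0.71408655]
```

View pics/w1.png

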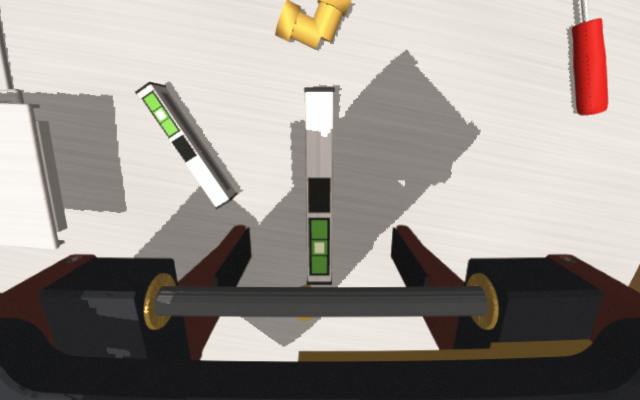

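The wrist view shows the level (pad at (319,195), vial at (319,247)) upright and centred between the fingers, so I descend and grip.

move_arm(
  steps=[
    [[0, 0, 4], 0, 1],
    [[0, 0, 8], 0, 1],
    [[0, 0, 11], 0, 1],
    [[0, 0, 13], 0, 1],
    [[0, 0, 14], 0, 1],
    [[0, 0, 14], 0, 1],
    [[0, 0, 14], 0, 0.2],
    [[0, 0, 14], 0, 0.2],
    [[0, 0, 14], 0, 0.2],
    [[0, 0, 14], 0, 0.2],
  ],
  squeeze=25,
)

```text
time: 2.15
eef_pos: [522.6, -320.4, 10.9]
ee_rot: [3.141, -0.001, 0.175]
force: [-1.3, 0.5, 0.2]
opening: 0.677
grip_force: 0.0
```

move_arm(
  steps=[
    [[0, 0, 0], 0, 0.1],
    [[0, 0, 0], 0, 0.1],
    [[0, 0, 0], 0, 0.1],
    [[0, 0, 0], 0, 0.1],
    [[0, 0, -3], 0, 0.1],
    [[0, 0, -7], 0, 0.1],
    [[0, 0, -11], 0, 0.1],
    [[0, 0, -14], 0, 0.1],
    [[0, 0, -14], 0, 0.1],
    [[0, 0, -14], 0, 0.1],
  ],
)

```text
time: 3.15
eef_pos: [521.7, -319.9, 149.6]
ee_rot: [3.142, -0.0, 0.175]
force: [-0.5, 0.4, -2.9]
opening: 0.297
grip_force: 25.0
```

Run:
```python
from h import *
o=observe();print(o['time'],o['eef_pos'],o['ee_rot'],o['force'],o['opening'],o['grip_force'])
c=[522,-320,150,.175]
print(delta(c,[484,76,150,np.radians(96.5)]))
im,d,p=grab("wrist")
# pad/level in wrist: top face height ~ z 174
g=((im[...,1].astype(int)-im[...,0]>30)&(im[...,1].astype(int)-im[...,2]>40)).astype(np.uint8)
n,l,s,ce=cv2.connectedComponentsWithStats(g)
for i in range(1,n):
    if s[i,4]>60: print(s[i],ce[i],ray(p,ce[i],182))
cv2.imwrite('pics/w2.png',im[:,:,::-1])
```

```text
3.15 [ 521.74508067 -319.90317098  149.61553537] [ 3.14158872e+00 -6.31148757e-06  1.74845258e-01] [-0.5291592   0.35482519 -2.90029922] 0.29682469035184067 24.997606873512268
[  3.153 -39.657  -0.     -1.509]
[144  93  34  44 450] [160.78888889 114.42444444] [[ 584.61613887 -237.27657055  182.        ]]
[307 317  29  22 618] [320.59223301 327.47572816] [[ 485.5980586  -327.39573149  182.        ]]
[307 342  28   9 156] [320.51282051 344.70512821] [[ 473.95017654 -329.40338766  182.        ]]
```

move_arm(
  steps=[
    [[0.3, -4, 0], -0.149, 0.1],
    [[0.6, -8, 0], -0.298, 0.1],
    [[1, -12.5, 0], -0.447, 0.1],
    [[1.4, -17, 0], -0.596, 0.1],
    [[1.7, -21.5, 0], -0.745, 0.1],
    [[2.1, -26, 0], -0.894, 0.1],
    [[2.5, -30.5, 0], -1.043, 0.1],
    [[2.8, -35, 0], -1.192, 0.1],
    [[3.1, -38.5, 0], -1.34, 0.1],
    [[3.15, -39.66, 0], -1.489, 0.1],
  ],
)

```text
time: 4.2
eef_pos: [482.0, 78.6, 147.8]
ee_rot: [-3.137, -0.0, 1.673]
force: [-0.3, 0.4, -2.0]
opening: 0.293
grip_force: 25.0
```

move_arm(
  steps=[
    [[0, 0, 0], -0.02, 0.1],
    [[0, 0, 2], -0.02, 0.1],
    [[0, 0, 4], -0.02, 0.1],
    [[0, 0, 4.6], -0.02, 0.1],
    [[0, 0, 5], -0.02, 0.1],
    [[0, 0, 5.2], -0.02, 0.1],
    [[0, 0, 5.4], -0.02, 0.1],
    [[0, 0, 5.4], -0.02, 0.1],
    [[0, 0, 5.4], -0.02, 0.1],
    [[0, 0, 5.4], -0.02, 0.1],
  ],
)

```text
time: 5.2
eef_pos: [484.3, 76.0, 96.4]
ee_rot: [3.141, -0.0, 1.684]
force: [1.1, 0.6, -2.4]
opening: 0.295
grip_force: 25.0
```

Run:
```python
from h import *
o=observe();print(o['time'],o['eef_pos'],o['ee_rot'],o['force'],o['opening'],o['grip_force'])
im,d,p=grab("scene");X=cloud(p,d)
m=(X[...,2]>74)&(X[...,2]<95)&(X[...,1]<230)&(X[...,1]>-90)&(X[...,0]<570)&(X[...,0]>400)
print(np.median(X[m][:,2]))
cv2.imwrite('pics/s2.png',cv2.resize(im[100:300,250:490],None,fx=3,fy=3,interpolation=2)[:,:,::-1])
```

```text
5.2 [484.34020391  75.96620666  96.37443755] [ 3.14084186e+00 -2.06610103e-05  1.68376526e+00] [ 1.09467456  0.55706439 -2.36637144] 0.2949196890348299 24.997479021549225
82.89923841356075
```

View pics/s2.png

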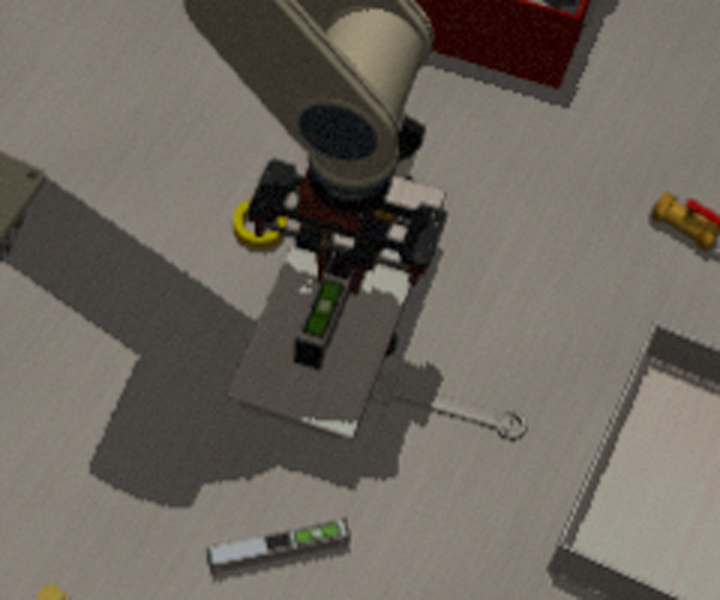

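The scene view shows the level over the shelf with the vial visible, about (358,200) in the full picture. I lower it gently.

move_arm(
  steps=[
    [[0, 0, 0.1], 0, 0.1],
    [[0, 0, 0.2], 0, 0.1],
    [[0, 0, 0.3], 0, 0.1],
    [[0, 0, 0.4], 0, 0.1],
    [[0, 0, 0.45], 0, 0.1],
    [[0, 0, 0.5], 0, 0.1],
    [[0, 0, 0.55], 0, 0.1],
    [[0, 0, 0.6], 0, 0.1],
    [[0, 0, 0.6], 0, 0.1],
    [[0, 0, 0.6], 0, 0.1],
  ],
)

```text
time: 6.25
eef_pos: [484.2, 76.2, 90.6]
ee_rot: [3.141, -0.0, 1.684]
force: [-3.3, 1.6, 8.4]
opening: 0.291
grip_force: 25.0
```

move_arm(
  steps=[
    [[0, 0, -0.05], 0, 0.1],
    [[0, 0, -0.05], 0, 0.45],
    [[0, 0, -0.05], 0, 0.6],
    [[0, 0, -0.05], 0, 0.6],
    [[0, 0, -0.05], 0, 0.6],
    [[0, 0, -0.05], 0, 0.6],
    [[0, 0, -2], 0, 0.6],
    [[0, 0, -5], 0, 0.6],
    [[0, 0, -8], 0, 0.6],
    [[0, 0, -9], 0, 0.6],
  ],
)

```text
time: 7.25
eef_pos: [485.6, 76.1, 182.5]
ee_rot: [3.137, -0.0, 1.684]
force: [0.2, 0.5, -0.0]
opening: 0.604
grip_force: 0.0
```

```bash
cat >> h.py <<'E'
def bubble(p,im,zc,c=(484,76),yaw=np.radians(96.5)):
    "green window & bubble along level axis (s) and across (w), mm, via rectified patch at height zc"
    u=np.array([np.cos(yaw),np.sin(yaw)]);v=np.array([-u[1],u[0]])
    S=np.arange(-110,111,.5);W=np.arange(-20,20.5,.5)
    P=np.array([[*(np.array(c)+s*u+w*v),zc] for w in W for s in S])
    R,_=cv2.Rodrigues(np.array(p["R"],float))
    q=cv2.projectPoints(P,R,np.array(p["t"],float),np.array(p["camera_matrix"],float),np.array(p["distortion"],float))[0].reshape(len(W),len(S),2).astype(np.float32)
    return S,W,cv2.remap(im,q[...,0],q[...,1],cv2.INTER_CUBIC)
E
python3 - <<'E'
from h import *
o=observe();print(o['time'],o['eef_pos'],o['force'],o['opening'])
c=[484,76,180.5,np.radians(96.5)]
print(delta(c,[463,263,180.5,np.radians(171.5)]))
out=[]
for n in("scene","top"):
    im,d,p=grab(n);S,W,r=bubble(p,im,123)
    print(n,im[:].mean().round(1))
    out.append(r)
    X=cloud(p,d);m=(X[...,2]>112)&(X[...,2]<130)&(np.hypot(X[...,0]-484,X[...,1]-76)<115)
    if m.sum()>20: print(m.sum(),cv2.minAreaRect(X[m][:,:2].astype(np.float32)))
im,d,p=grab("wrist");print('wrist mean');S,W,r=bubble(p,im,123);out.append(r)
a=cv2.resize(np.vstack(out),None,fx=1.7,fy=2)
cv2.imwrite('pics/b1.png',a[:,:,::-1])
E
```

```text
7.25 [485.60771497  76.11163686 182.45672836] [ 0.16121246  0.54251089 -0.01699229] 0.6040026325820187
[18.818  0.03  -0.    -1.309]
scene 91.0
486 ((483.24853515625, 76.44497680664062), (27.613691329956055, 204.30882263183594), 6.397937774658203)
top 118.9
110 ((492.2587585449219, -5.821662902832031), (27.852649688720703, 35.33704376220703), 8.918010711669922)
wrist mean
```

View pics/b1.png

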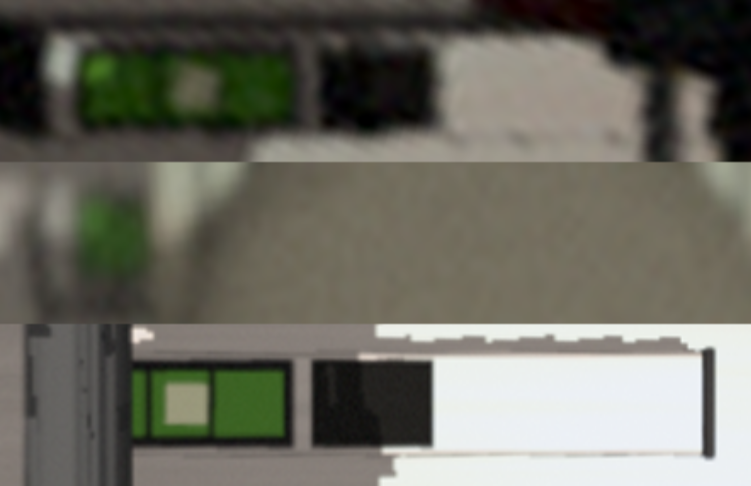

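The level stands centred on the shelf, with the bubble about 2 mm towards +y unpressed. I move to the knob while it settles.

move_arm(
  steps=[
    [[3, 0, 0], -0.14, 0.6],
    [[6, 0, 0], -0.28, 0.6],
    [[9, 0, 0], -0.42, 0.6],
    [[12, 0, 0], -0.56, 0.6],
    [[15, 0, 0], -0.7, 0.6],
    [[17, 0.03, 0], -0.84, 0.6],
    [[18.82, 0.03, 0], -0.98, 0.6],
    [[18.82, 0.03, 0], -1.12, 0.6],
    [[18.82, 0.03, 0], -1.26, 0.6],
    [[18.82, 0.03, 0], -1.309, 0.6],
  ],
)

```text
time: 8.4
eef_pos: [462.0, 262.6, 177.8]
ee_rot: [-3.139, -0.003, 2.998]
force: [1.2, -0.1, -0.1]
opening: 0.603
grip_force: 0.0
```

```bash
cat >> h.py <<'E'
def read(k=4,zc=122):
    r=[]
    for _ in range(k):
        im,d,p=grab("scene");S,W,a=bubble(p,im,zc)
        a=a.astype(float);g=2*a[...,1]-a[...,0]-a[...,2]
        t=a.sum(2)
        m=(S<-15)&(S>-100)
        # window rows: the 8 mm band centred where green is
        wr=np.abs(W-(W[:,None]*np.clip(g,0,None)[:,m]).sum()/np.clip(g,0,None)[:,m].sum())<3
        pr=g[wr].mean(0); gm=np.percentile(pr[m],85); x=S[m]; q=pr[m]>gm/2
        e0=x[q][0];e1=x[q][-1]; ins=(x>e0+3)&(x<e1-3)
        lum=(a[wr][...,0]+a[wr][...,2]).mean(0)[m]; b=np.clip(lum-np.median(lum[ins]) - .4*(lum[ins].max()-np.median(lum[ins])),0,None)*ins
        r.append([e0,e1,(x*b).sum()/b.sum()-(e0+e1)/2])
    r=np.array(r); return r.mean(0).round(2),r[:,2].std().round(2)
E
python3 - <<'E'
from h import *
print(read())
o=observe();print(o['time'],o['eef_pos'],o['ee_rot'])
im,d,p=grab("wrist");cv2.imwrite('pics/w3.png',im[:,:,::-1])
E
```

```text
(array([-84.5 , -24.25,   2.05]), np.float64(0.12))
8.6 [462.52971748 262.5672261  178.62331959] [-3.14023172e+00 -1.79219482e-03  2.99120355e+00]
```

View pics/w3.png

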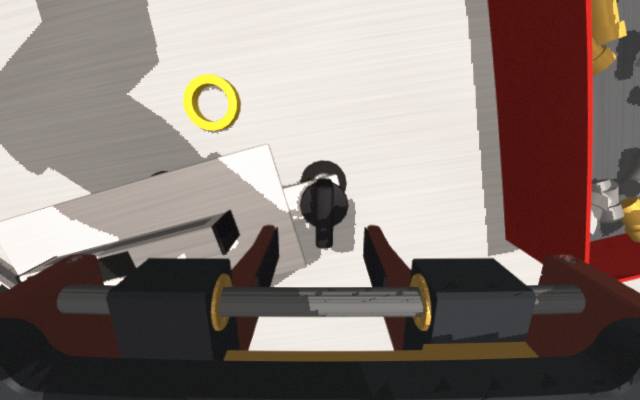

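The wrist view shows the wing at (324,215), aligned with the tool. The bubble reads +2.05 mm unpressed, so about -6 mm pressed, which needs about 0.62 rad of clockwise turn.

move_arm(
  steps=[
    [[0, 0, 3], 0, 0.6],
    [[0, 0, 5], 0, 0.6],
    [[0, 0, 7], 0, 0.6],
    [[0, 0, 7.5], 0, 0.6],
    [[0, 0, 7.5], 0, 0.6],
    [[0, 0, 7.5], 0, 0.05],
    [[0, 0, 7.5], 0, 0.05],
    [[0, 0, 7.5], 0, 0.05],
    [[0, 0, 7.5], 0, 0.05],
    [[0, 0, 7.5], 0, 0.05],
  ],
  squeeze=40,
)

```text
time: 9.65
eef_pos: [463.6, 263.6, 105.4]
ee_rot: [3.14, 0.001, 2.992]
force: [-0.8, 20.2, -6.1]
opening: 0.184
grip_force: 9.7
```

move_arm(
  steps=[
    [[0, 0, 0], 0, 0.05],
    [[0, 0, 0], 0, 0.05],
    [[0, 0, 0], 0.1, 0.05],
    [[0, 0, 0], 0.2, 0.05],
    [[0, 0, 0], 0.3, 0.05],
    [[0, 0, 0], 0.4, 0.05],
    [[0, 0, 0], 0.5, 0.05],
    [[0, 0, 0], 0.62, 0.05],
    [[0, 0, 0], 0.62, 0.05],
    [[0, 0, 0], 0.62, 0.05],
  ],
)

```text
time: 10.65
eef_pos: [463.8, 264.9, 105.4]
ee_rot: [3.138, -0.001, 2.372]
force: [-0.6, 10.1, -1.2]
opening: 0.155
grip_force: 40.0
```

move_arm(
  steps=[
    [[0, 0, 0], 0, 0.05],
    [[0, 0, 0], 0, 0.05],
    [[0, 0, 0], 0, 0.05],
    [[0, 0, 0], 0, 0.05],
    [[0, 0, 0], 0, 0.05],
    [[0, 0, 0], 0, 0.05],
    [[0, 0, 0], 0, 0.05],
    [[0, 0, 0], 0, 0.05],
    [[0, 0, 0], 0, 0.05],
    [[0, 0, 0], 0, 0.05],
  ],
)

```text
time: 11.65
eef_pos: [463.7, 264.9, 105.4]
ee_rot: [3.138, -0.001, 2.372]
force: [-0.5, 10.1, -1.1]
opening: 0.156
grip_force: 40.0
```

Run:
```python
from h import *
print(read())
o=observe();print(o['time'],o['eef_pos'],o['ee_rot'],o['torque'])
```

```text
(array([-85.5 , -24.5 ,   8.42]), np.float64(0.11))
11.85 [463.74361812 264.93999903 105.41022691] [ 3.13820750e+00 -1.05571787e-03  2.37212122e+00] [ 1.261841    0.10312959 -0.07536069]
```

move_arm(
  steps=[
    [[0, 0, 0], 0, 0.5],
    [[0, 0, 0], 0, 0.5],
    [[0, 0, 0], 0, 0.5],
    [[0, 0, 0], 0, 0.5],
    [[0, 0, -2], 0, 0.5],
    [[0, 0, -5], 0, 0.5],
    [[0, 0, -7.5], 0, 0.5],
    [[0, 0, -7.5], 0, 0],
    [[0, 0, -7.5], 0, 0],
    [[0, 0, -7.5], 0, 0],
  ],
)

```text
time: 12.85
eef_pos: [462.4, 262.5, 178.9]
ee_rot: [-3.14, -0.001, 2.373]
force: [-0.3, 0.4, -0.4]
opening: 0.266
grip_force: 0.0
```

Run:
```python
from h import *
print(delta([463,263,180,2.373],[483.5,76.3,140,1.684])); print(read(2))
```

```text
[-14.452 -11.997   4.      0.689]
(array([-85.5 , -24.5 ,   8.27]), np.float64(0.05))
```

move_arm(
  steps=[
    [[-3, -2.5, 0], 0.12, 0],
    [[-6, -5, 0], 0.25, 0],
    [[-9, -7.5, 0], 0.4, 0],
    [[-12, -10, 0], 0.55, 0],
    [[-14.45, -12, 1], 0.689, 0],
    [[-14.45, -12, 3], 0.689, 0],
    [[-14.45, -12, 4], 0.689, 0],
    [[-14.45, -12, 4], 0.689, 0],
    [[-14.45, -12, 4], 0.689, 0],
    [[-14.45, -12, 4], 0.689, 0],
  ],
  squeeze=20,
)

```text
time: 13.95
eef_pos: [484.0, 76.9, 140.4]
ee_rot: [3.141, -0.0, 1.685]
force: [0.4, 0.1, 0.2]
opening: 0.004
grip_force: 0.0
```

move_arm(
  steps=[
    [[0, 0, 0.4], 0, 0],
    [[0, 0, 0.8], 0, 0],
    [[0, 0, 1.2], 0, 0],
    [[0, 0, 1.4], 0, 0],
    [[0, 0, 1.5], 0, 0],
    [[0, 0, 1.6], 0, 0],
    [[0, 0, 1.7], 0, 0],
    [[0, 0, 1.75], 0, 0],
    [[0, 0, 1.75], 0, 0],
    [[0, 0, 1.75], 0, 0],
  ],
)

```text
time: 14.95
eef_pos: [483.7, 76.4, 122.7]
ee_rot: [3.141, -0.0, 1.684]
force: [-2.0, 3.4, 5.2]
opening: 0.008
grip_force: 2.3
```

move_arm(
  steps=[
    [[0, 0, 0.01], 0, 0],
    [[0, 0, 0.02], 0, 0],
    [[0, 0, 0.03], 0, 0],
    [[0, 0, 0.04], 0, 0],
    [[0, 0, 0.04], 0, 0],
    [[0, 0, 0.04], 0, 0],
    [[0, 0, 0.04], 0, 0],
    [[0, 0, 0.04], 0, 0],
    [[0, 0, 0.04], 0, 0],
    [[0, 0, 0.04], 0, 0],
  ],
)

```text
time: 15.95
eef_pos: [483.8, 76.3, 122.2]
ee_rot: [3.141, -0.0, 1.684]
force: [-2.1, 3.7, 6.5]
opening: 0.008
grip_force: 3.0
```

move_arm(
  steps=[
    [[0, 0, 0.02], 0, 0],
    [[0, 0, 0.04], 0, 0],
    [[0, 0, 0.06], 0, 0],
    [[0, 0, 0.08], 0, 0],
    [[0, 0, 0.1], 0, 0],
    [[0, 0, 0.1], 0, 0],
    [[0, 0, 0.1], 0, 0],
    [[0, 0, 0.1], 0, 0],
    [[0, 0, 0.1], 0, 0],
    [[0, 0, 0.1], 0, 0],
  ],
)

```text
time: 16.95
eef_pos: [483.8, 76.4, 122.0]
ee_rot: [3.141, -0.0, 1.684]
force: [-4.3, 3.2, 15.3]
opening: 0.003
grip_force: 7.6
```

Run:
```python
from h import *
print(read())
o=observe();print(o['time'],o['eef_pos'],o['force'])
```

```text
(array([-85.  , -25.38,  -0.31]), np.float64(0.11))
17.15 [483.85625551  76.39921039 121.96897156] [-4.60404831  3.21449483 16.09200051]
```

move_arm(
  steps=[
    [[0, 0, -0.03], 0, 0],
    [[0, 0, -0.03], 0, 0],
    [[0, 0, -0.03], 0, 0],
    [[0, 0, -0.03], 0, 0],
    [[0, 0, -0.03], 0, 0],
    [[0, 0, -0.03], 0, 0],
    [[0, 0, -0.03], 0, 0],
    [[0, 0, -0.03], 0, 0],
    [[0, 0, -0.03], 0, 0],
    [[0, 0, -0.03], 0, 0],
  ],
)

```text
time: 18.15
eef_pos: [483.8, 76.4, 122.0]
ee_rot: [3.141, -0.0, 1.684]
force: [-3.4, 3.7, 11.7]
opening: 0.006
grip_force: 6.2
```

move_arm(
  steps=[
    [[0, 0, 0], 0, 0],
    [[0, 0, 0], 0, 0],
    [[0, 0, 0], 0, 0],
    [[0, 0, 0], 0, 0],
    [[0, 0, 0], 0, 0],
    [[0, 0, 0], 0, 0],
    [[0, 0, 0], 0, 0],
    [[0, 0, 0], 0, 0],
    [[0, 0, 0], 0, 0],
    [[0, 0, 0], 0, 0],
  ],
)

```text
time: 19.15
eef_pos: [483.8, 76.4, 122.0]
ee_rot: [3.141, -0.0, 1.684]
force: [-3.4, 4.0, 11.7]
opening: 0.004
grip_force: 6.2
```

Run:
```python
from h import *
print(read())
o=observe();print(o['time'],o['eef_pos'],o['force'],[k for k in o])
im,d,p=grab("scene");S,W,a=bubble(p,im,122)
cv2.imwrite('pics/s3.png',np.vstack([cv2.resize(a,(720,130)),cv2.resize(im[100:250,250:490],(720,450),interpolation=2)])[:,:,::-1])
```

```text
(array([-85.38, -25.12,  -0.15]), np.float64(0.07))
19.35 [483.82107633  76.36929217 122.05434437] [-3.62161058  3.17958572 12.24377096] ['time', 'joint_pos', 'qvel', 'joint_efforts', 'eef_pos', 'ee_rot', 'force', 'torque', 'grip_force', 'opening']
```

View pics/s3.png

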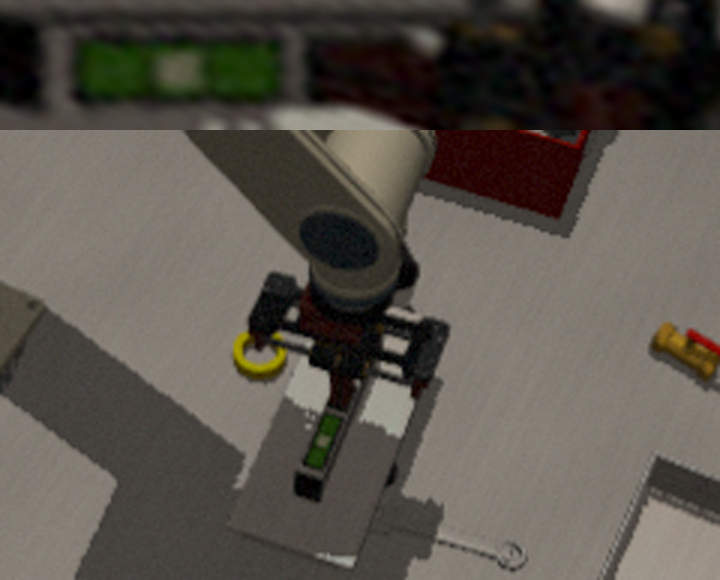

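The picture shows the bubble at x ≈ 180 in a window spanning 77–283 (centred, -0.15 mm). The press is steady at 12 N, so I hand in while holding.

```bash
python3 -c "
from rig import *
print(job_done())"
```

```text
the job is handed in; nothing more can be done
None
```

I handed the job in with the level standing on the shelf's middle and pressed down at about 12 N; the bubble read 0.15 mm from centre (limit about 3 mm), after one clockwise turn of about 0.62 rad on the knob, at 19.4 s of the 64 s allowed.

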